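Close and fasten the laundry junction box

TASK

Close the lid of the grey junction box, then take the yellow flat-blade screwdriver from its stand, press the lid's slotted stud in with it, no harder than the stud's spring needs, and turn it a quarter turn clockwise until it drops into its catch, flush with the lid. Put the screwdriver back upright in its own hole in the stand, and leave everything else on the bench alone.

Things in the scene. Friction and masses are not known exactly. Their poses are not given: they have to be found in the camera images.
- box: Fixed grey junction box lying on its back, 130 (x) x 180 (y) x 80 mm high with the lid shut; cable glands stick out 28 mm on its y sides. Origin: centre of its underside on the bench; x points from the stud side to the hinge side, z up. The catch inside (two steel hooks) lies under the stud.
- lid (a joint): Opening angle of the lid, rad: 0 shut (its stop), about 0.45 to 0.9 at the start, 1.2 wide open. The hinge is stiff: the lid stays where it is left and takes some 2 N at the free edge to push down, 8 N to raise. Hinge axis: point lid_hinge.
- lid_hinge (a point): Middle of the lid's hinge axis, along the box's rear (+x) edge, 71 mm behind the box's centre and 52 mm above the bench; its axes turn with the lid (y along the hinge).
- lid_edge (a point): Point on the lid's outer face in the middle of its free edge, 130 mm from the hinge axis (-x of the lid) and 28 mm on the outer side; 80 mm above the bench when the lid is shut. z is the outward normal of the lid (up when shut). The lid is 134 x 184 mm, 18 mm deep.
- stud: Round steel stud, head 24 mm across, in a black collar on the lid, 14 mm from lid_edge towards the hinge. Origin: centre of its top face, z outward; does not show the turn. Lid shut: top 83 mm above the bench when out (3 mm proud of lid_edge), flush (80 mm) in its catch, 74.5 mm at hard bottom. Spring: 5 N to start, 12 N at 6 mm in, 15 N at 8.5 mm, the hard bottom.
- stud_slot (a point): Centre of the stud's top face, turning with it: the slot runs along its y, 15 mm long, 5 mm wide, 4.5 mm deep, ends closed. The stud must be pressed in 6 mm or more to turn past 0.5 rad; let go short of home it stays jammed deep or springs out again; let go when home it rises into the catch, 3 mm in, flush.
- stud_turn (a joint): Turn of the stud, rad, clockwise seen from above positive: 0 +-0.15 at the start (slot along the box's y), 1.57 home (slot along the box's x, towards the red marks). Unpressed it is blocked at about 0.5. Home it meets a stop at about 1.7; the catch holds it between about 1.42 and 1.72. Light friction, about 0.05 N m.
- stand: Fixed black block, 64 (x) x 150 (y) x 50 mm high, with three square holes 15 mm wide, 46 mm deep, at y = -46, 0 and +46 mm. Origin: centre of its underside. Screwdrivers stand in it blade down, each resting on the guard of its handle, its tip 10 mm above the bench.
- flat_driver: Loose stubby flat-blade screwdriver, yellow handle with black ends, 100 mm long, about 85 g, upright in one of the holes of the stand. Origin: centre of the blade's tip, z up to the handle. Blade 10.5 mm wide along y, 2.5 mm thick (x). Shaft 7 mm to 40 mm; round finger guard 36 mm wide from 40 to 48 mm; handle to 100 mm, 26 mm across the flats (x), 30 mm (y).
- cross_driver: Screwdriver of the same handle shape, red, cross-point, in another hole of the stand: leave alone. Origin at its tip.
- nut_driver: Socket driver of the same handle shape, blue, in another hole of the stand: leave alone. Origin at its tip.
- gland: Loose grey cable gland, 27 mm across, 36 mm high, origin under its base: leave alone.
- plug: Loose grey blanking plug with a black stem, 28 mm across, 16 mm high, origin under its centre: leave alone.
- switch_plate: Loose white switch plate, 72 x 116 x 13 mm, origin under its centre: leave alone.
- tumbler: Loose yellow tumbler, 72 mm across, 95 mm high, origin under its base: leave alone.
- soap: Loose amber soap bottle, 64 mm across, 170 mm high, origin under its base: leave alone.

How it is judged (in metres and radians):
On the way, in this order (a step that is already met when the one before it is completed fails the run):
1. the lid is shut (value of joint lid below 0.04 rad), for 0.1 s.
2. the stud is pressed in and turned with the flat-blade screwdriver, the lid staying shut (value of joint lid below 0.04 rad and contact force between flat_driver and stud above 3 N and z of stud in the frame of lid_edge below -0.0015 m and value of joint stud_turn above 0.8 rad), for 0.05 s.
At the end, for the whole second after the job is handed in: lid shut (under 0.04 rad); stud turned home (over 1.38 rad) and risen into its catch (head flush with the lid within 1.5 mm); flat-blade screwdriver upright (within 0.1 rad) and at rest within 12 mm of where it stood at the start, in its own hole (value of joint lid below 0.04 rad and value of joint stud_turn above 1.38 rad and z of stud in the frame of lid_edge between -0.0015 and 0.001 m and distance of flat_driver from where it was at the start of the episode below 0.012 m and angle between flat_driver's own z axis and vertical below 0.1 rad and linear speed of flat_driver below 0.02 m/s); the robot touches nothing.
It fails at once if the screwdriver forced on the stud or lid (more than 35 N) (contact force between flat_driver and box above 35 N).
It fails at once if a bystander disturbed (distance of any of cross_driver, nut_driver from where it was at the start of the episode above 0.015 m or distance of any of gland, plug, switch_plate, tumbler, soap from where it was at the start of the episode above 0.02 m).
It also fails if it takes over 72 s, if anything falls off the work surface, if the arm or the gripper's body presses on something with over 40 N, if the wrist force passes 120 N, or if a joint passes its speed limit or range.

ROBOT

A 6-joint arm with a two-finger parallel gripper is mounted at the origin on the work surface. World frame = base frame: x ahead of the robot, y to its left, z up, the work surface at z = 0. Lengths are in mm, angles in rad, forces in N, time in s.
With the tool pointing down it reaches from about 400 to 925 mm from the base axis. Payload 3.4 kg.
Tool frame: the origin (TCP) lies on the mounting face of the last link; the fingertips stand 173 mm ahead of it and the grasp point (between the pads) lies robot.grip_point_offset ahead of it (robot.grip_point_offset is the distance from the TCP to the grasp point, in mm); z points along the fingers, y is the line along which they close (so a half turn about z gives the same grasp; the last joint's range is limited). The gripper opens to 85 mm and grips with 20 to 120 N. Pads are 22 mm wide; open, the fingers measure 114 mm over their backs; the gripper's body (76 mm by 85 mm) begins 54 mm behind the grasp point. The pads swing forward as they close: fully open they stand 13 mm farther back than shut.
Start: joints at [-1.188, 0.307, 1.506, -0, 1.328, -0.073], TCP at [253.599, -516.062, 404.705] pointing down, gripper open.
Joint ranges: [-3.12, 3.12], [-1.05, 2.28], [0.14, 2.33], [-1.42, 4.57], [0.1, 2.73], [-2.68, 2.68]. Speed limits (rad/s): [2.57, 2.57, 3.14, 3.14, 3.14, 3.14].

INTERFACE

Orientations are given as a unit quaternion [w, x, y, z].
In Python, from workcell import robot gives the robot as it stands. The module is installed in compiled form; this text tells all that it offers.
- The arm moves only by the tool arm_command, never from a script. Its argument "targets" is one flat list of numbers, 4 for each row, row after row: the shift along the tool's x, y, z in mm, then the turn about the tool's z in degrees. In form: [dx, dy, dz, spin, dx, dy, dz, spin, ...]. A call has 1 to 5 rows; each row is the pose to reach, as a shift and turn from the pose commanded when the call began, along the tool's axes at that moment; what a row does not reach only later rows make up. A row lasts 1/12 s, in which the tool goes at most 41.7 mm and 7.16 degrees, less where a joint would pass 70% of its speed; a pose out of reach is approached as far as the arm can. A call with a gripper value outside its range is refused whole. "claw" is the finger opening in mm, from 0 to 85.4, set as the call begins (left out, the last holds). The fingers move at their own pace and stop on an object; "grip_force" is the grip in N (left out, the last holds). Time passes only in rows, so rows that repeat a pose let the fingers close. It gives the time, the measured TCP pose, the force, the opening and the grip force at its end, in the units of the state.
- robot.get_state(): the state, without advancing time (a new reading comes with each control period).
- robot.get_image(name): name is "side" or "top" or "wrist"; returns a dict with "image" (480x640x3 uint8, red, green, blue), "fx", "fy", "cx", "cy" (pixels), "world_from_camera" (4x4, takes a point from camera to world coordinates). Camera axes: x right, y down, z forward; pixel columns grow to the right and rows downward; lengths in mm; the calibration is good to about 2 mm. A picture is of the moment at which its call begins. There is no depth.
- robot.finish_job(): hands the job in; it is judged then, once.
Trained networks look in a picture, given as the dict that the camera call returned (one of the last four; its "shot" number tells which), for a name from the list of things; names that differ only in an ending like _2 or _b are one class to them, and where a whole thing is asked for, a point or a joint stands for the part that bears it (a point fixed in the world has none). Each returns a list of dicts, best first, with "p" (0 to 1); they miss things now and then, are a little off and sometimes report something else, mostly with a low value. They report only what shows in the picture. A call takes as long as a camera call.
- robot.find_in(query, picture): "xyz" ([x, y, z] in mm, in the coordinates of the camera as it stood for that picture, good to about 4 mm: the middle of the surface that is visible of it).
The state is a dict: "time": time; "joint_pos": joint angles; "qd": joint speeds; "joint_efforts": joint torques, N m; "position": TCP position; "eef_rot": TCP orientation; "ft_force": force on the tool from outside, world axes, zero at the start; "moment": the same for the moment, N m; "finger_gap": finger opening in mm; "gripper_force": force on a finger pad.
Only numpy, scipy, OpenCV 4.12 (cv2) and the standard library are available. Lean on these libraries where they do the work, as an engineer would, in place of code of your own. Each camera call takes 0.05 s, during which the arm holds its last target. There are 200 camera calls.

## Working session

There is one attempt and no reset: what is moved stays moved. The work goes in short steps, Python scripts to look and compute and a tool call to move; the robot and the scene stay as the last step left them, time stands still between calls to the robot, and variables do not carry over. Pictures are saved under pics/ and viewed, at most 10 in all, crops included, and the job is handed in when it is done.

Besides the shell and the picture viewer there is one more tool, called after "Call:" by a JSON object that holds its "fn" and its "kwargs". arm_command: Moves the arm, as the interface text tells. Its arguments: {"type":"object","properties":{"targets":{"type":"array"},"claw":{"type":"number"},"grip_force":{"type":"number"}},"required":["targets"]}

```bash
mkdir -p pics
cat > h.py <<'E'
from workcell import robot
import numpy as np, cv2
from scipy.spatial.transform import Rotation as R
def pose():
    s=robot.get_state(); q=s["eef_rot"]; return np.array(s["position"]),R.from_quat([q[1],q[2],q[3],q[0]])
def w(pic,xyz):
    T=np.array(pic["world_from_camera"]); return T[:3,:3]@np.array(xyz)+T[:3,3]
def find(q,pic,n=2):
    for d in robot.find_in(q,pic)[:n]: print(q,round(d["p"],2),np.round(w(pic,d["xyz"]),1))
def proj(pic,p):
    T=np.array(pic["world_from_camera"]); c=T[:3,:3].T@(np.array(p)-T[:3,3]); return np.array([pic["fx"]*c[0]/c[2]+pic["cx"],pic["fy"]*c[1]/c[2]+pic["cy"]])
def ray(pic,u,v,z):
    T=np.array(pic["world_from_camera"]); d=T[:3,:3]@np.array([(u-pic["cx"])/pic["fx"],(v-pic["cy"])/pic["fy"],1]); o=T[:3,3]; return o+d*(z-o[2])/d[2]
def save(pic,n): cv2.imwrite(f"pics/{n}.png",cv2.cvtColor(pic["image"],cv2.COLOR_RGB2BGR))
E
python3 - <<'E'
from h import *
print(robot.grip_point_offset); p,r=pose(); print(p,r.as_matrix().round(3))
for n in ("top","side"):
    pic=robot.get_image(n); save(pic,n); print(n,np.round(pic["world_from_camera"],2).tolist(),pic["fx"])
    for q in ["box","lid_edge","stud","stud_slot","stand","flat_driver","cross_driver","nut_driver","gland","plug","switch_plate","tumbler","soap","lid_hinge"]:
        find(q,pic,1)
E
```

```text
154.70000000000002
[ 253.46034705 -515.72376463  403.78635232] [[ 0.897  0.441 -0.001]
 [ 0.441 -0.897  0.002]
 [ 0.    -0.002 -1.   ]]
top [[0.01, -1.0, 0.06, 528.63], [-1.0, -0.01, -0.01, 38.45], [0.01, -0.06, -1.0, 1020.6], [0.0, 0.0, 0.0, 1.0]] 447.2831716399679
box 0.71 [575.2 182.5 110.2]
lid_edge 0.87 [586.6 187.5 116.2]
stud 0.42 [562.4 191.5 141. ]
stud_slot 0.25 [ 515.5 -361.   102.1]
stand 0.67 [ 519.1 -304.9   45.3]
flat_driver 0.76 [ 517.  -364.7  102.1]
cross_driver 0.8 [ 504.6 -273.8   94.6]
nut_driver 0.75 [564.9 187.6 143.6]
gland 0.55 [489.  404.7  20.9]
plug 0.53 [ 696.9 -284.1   54.6]
switch_plate 0.72 [665.6 459.1   8.5]
tumbler 0.97 [ 696.  -283.9   53.2]
soap 0.83 [ 716.7 -122.5  111.4]
lid_hinge 0.83 [591.5 184.1 119.1]
side [[-0.82, -0.32, 0.47, -41.62], [-0.57, 0.48, -0.67, 892.59], [-0.02, -0.82, -0.58, 832.74], [0.0, 0.0, 0.0, 1.0]] 502.02041250408223
box 0.92 [565.2 206.1  51.4]
lid_edge 0.62 [563.3 206.4 140. ]
stud 0.41 [544.4 197.7 130.7]
stand 0.65 [ 488.7 -261.8   34.5]
cross_driver 0.69 [ 499.1 -265.8   87.2]
switch_plate 0.56 [654.1 464.9   8.3]
tumbler 0.7 [ 682.2 -251.2   65.5]
soap 0.68 [ 709.  -114.    86.7]
lid_hinge 0.95 [557.4 210.  138.7]
```

View pics/top.png

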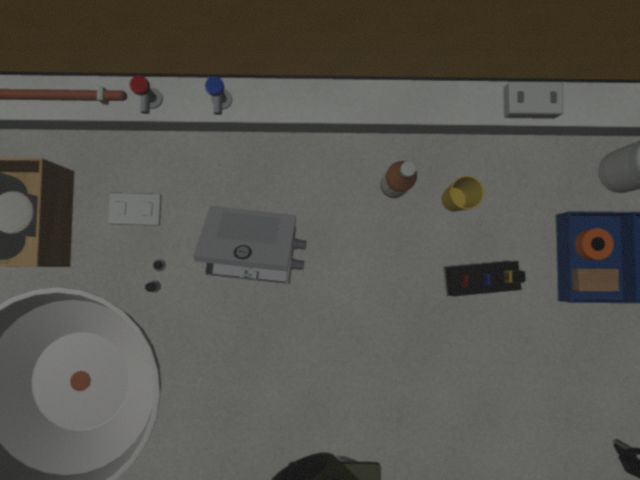

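View pics/side.png

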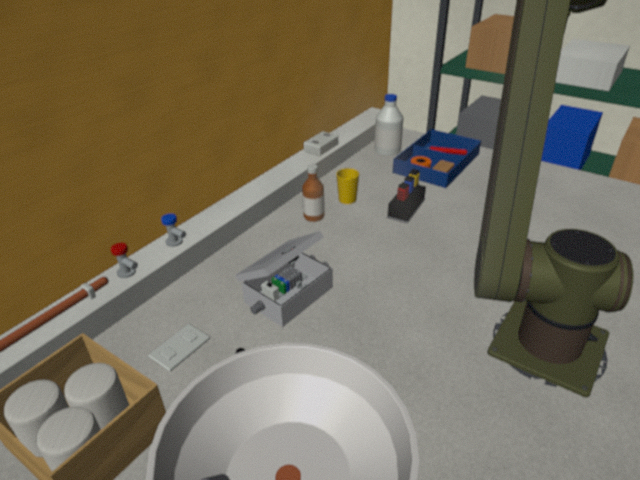

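The top view shows the box at about (245,245) with its lid open and the hinge on the far side, and the stud at (243,252). The stand is at (483,278), with red at 465, blue at 488 and yellow at (509,277). The side view shows the same layout, with the lid half open. I'll go above the box first.

Call:
{"fn": "arm_command", "kwargs": {"targets": [196,-60,0,0,196,-60,0,0,196,-60,0,0,196,-60,0,0,196,-60,0,0], "claw": 0}}

```text
time: 1.92
position: [404.2, -374.2, 404.8]
eef_rot: [0.0, 0.974, 0.226, 0.0]
ft_force: [0.5, -0.9, -0.5]
finger_gap: 25.8
gripper_force: 0.0
```

Call:
{"fn": "arm_command", "kwargs": {"targets": [107,-158,0,0,107,-158,0,0,107,-158,0,0,107,-158,0,0,107,-158,0,0]}}

```text
time: 2.33
position: [428.9, -183.1, 404.7]
eef_rot: [-0.001, 0.974, 0.227, 0.0]
ft_force: [0.4, -0.5, 0.3]
finger_gap: 0.0
gripper_force: 0.0
```

Call:
{"fn": "arm_command", "kwargs": {"targets": [107,-158,0,0,107,-158,0,0,107,-158,0,0,107,-158,0,0,107,-158,0,0]}}

```text
time: 2.75
position: [455.5, 5.6, 405.0]
eef_rot: [-0.001, 0.974, 0.227, 0.001]
ft_force: [0.2, -0.9, 0.1]
finger_gap: 0.4
gripper_force: 0.0
```

Call:
{"fn": "arm_command", "kwargs": {"targets": [107,-158,0,-35,107,-158,0,-35,107,-158,0,-35,107,-158,0,-35,107,-158,0,-35]}}

```text
time: 3.17
position: [482.3, 195.0, 405.0]
eef_rot: [-0.001, 0.859, 0.512, 0.001]
ft_force: [1.2, -0.2, -1.4]
finger_gap: -0.2
gripper_force: 0.0
```

Call:
{"fn": "arm_command", "kwargs": {"targets": [0,0,0,-24,0,0,0,-24,0,0,0,-24,0,0,0,-24,0,0,0,-24]}}

```text
time: 3.58
position: [482.0, 191.5, 404.7]
eef_rot: [-0.0, 0.736, 0.677, -0.0]
ft_force: [0.1, -0.0, -0.1]
finger_gap: 0.0
gripper_force: 0.0
```

Run:
```python
from h import *
p,r=pose(); print(p,r.as_matrix().round(3))
pic=robot.get_image("wrist"); save(pic,"w1"); T=np.array(pic["world_from_camera"])
print(T.round(2).tolist(),pic["fx"],"cam in tool",r.inv().apply(T[:3,3]-p))
for q in ["box","lid_edge","stud","stud_slot","lid_hinge"]: find(q,pic,2)
```

```text
[481.9894776  191.46849052 404.67887414] [[ 0.083  0.997 -0.   ]
 [ 0.997 -0.083 -0.   ]
 [-0.    -0.    -1.   ]]
[[1.0, -0.08, -0.02, 488.1], [-0.08, -0.95, -0.29, 266.38], [-0.0, 0.3, -0.96, 373.71], [0.0, 0.0, 0.0, 1.0]] 347.49321683302566 cam in tool [75.16149094 -0.09720044 30.96337238]
box 0.88 [558.1 201.3 110.5]
lid_edge 0.8 [578.4 202.9 131.2]
stud 0.69 [563.9 189.4 147. ]
stud_slot 0.56 [563.3 187.8 150.9]
```

View pics/w1.png

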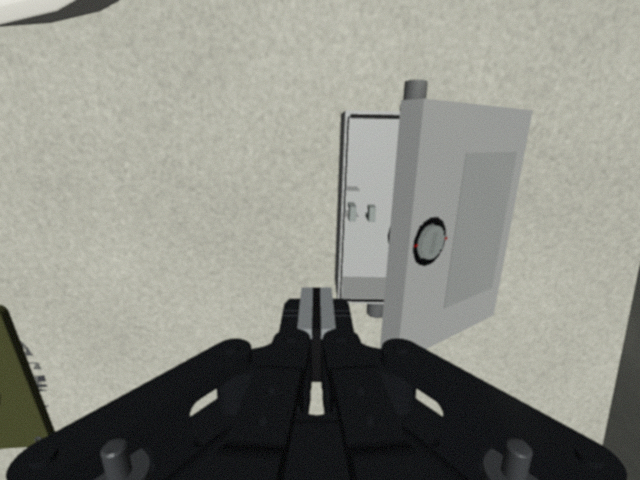

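The wrist view shows the box front rim running from (345,113) to (338,300), the lid raised at roughly 0.65 rad, and the stud at (432,241). The slot runs along the box's y.

Run:
```python
from h import *
pic=robot.get_image("wrist")
a=ray(pic,345,113,64);b=ray(pic,338,300,64);print(a,b,np.arctan2(-(a-b)[0],(a-b)[1]))
pic=robot.get_image("top")
for uv in [(207,273),(290,282)]: print(ray(pic,*uv,5))
for uv in [(210,207),(296,215)]: print(ray(pic,*uv,70))
```

```text
[513.87289197 279.46595267  64.        ] [496.75338949 106.88850935  64.        ] -0.09887547843247455
[517.89639535 290.37285782   5.        ]
[498.82617009 103.00900887   5.        ]
[658.98084072 271.13557     70.        ]
[643.34231669  87.72025182  70.        ]
```

Call:
{"fn": "arm_command", "kwargs": {"targets": [45,86,0,0,45,86,0,0,45,86,40,0,45,86,70,0,45,86,70,0]}}

```text
time: 4.4
position: [570.2, 228.3, 328.1]
eef_rot: [-0.003, 0.736, 0.677, -0.006]
ft_force: [-3.0, -1.3, -0.4]
finger_gap: -0.2
gripper_force: 0.0
```

Call:
{"fn": "arm_command", "kwargs": {"targets": [0,0,8,0,0,0,16,0,0,0,24,0,0,0,32,0,0,0,40,0]}}

```text
time: 4.82
position: [571.8, 228.9, 296.2]
eef_rot: [0.001, 0.736, 0.677, 0.002]
ft_force: [-1.8, -0.9, 8.0]
finger_gap: 0.2
gripper_force: 3.3
```

Call:
{"fn": "arm_command", "kwargs": {"targets": [0,0,8,0,0,0,16,0,0,0,24,0,0,0,30,0,0,0,35,0]}}

```text
time: 5.23
position: [570.8, 228.8, 258.8]
eef_rot: [-0.001, 0.736, 0.677, -0.001]
ft_force: [-3.6, 0.3, 4.4]
finger_gap: -0.3
gripper_force: 2.0
```

Call:
{"fn": "arm_command", "kwargs": {"targets": [0,0,2,0,0,0,4,0,0,0,5,0,0,0,6,0,0,0,6,0]}}

```text
time: 5.65
position: [571.7, 228.8, 253.6]
eef_rot: [0.0, 0.736, 0.677, 0.0]
ft_force: [-0.6, 0.0, -0.3]
finger_gap: 0.1
gripper_force: 0.0
```

Call:
{"fn": "arm_command", "kwargs": {"targets": [0,0,1,0,0,0,1,0,0,0,1,0]}}

```text
time: 5.9
position: [572.0, 228.8, 253.4]
eef_rot: [0.0, 0.736, 0.677, 0.001]
ft_force: [-1.9, 0.2, 5.0]
finger_gap: -0.1
gripper_force: 2.5
```

Call:
{"fn": "arm_command", "kwargs": {"targets": [0,0,1,0,0,0,1,0]}}

```text
time: 6.07
position: [572.0, 228.8, 253.4]
eef_rot: [0.001, 0.736, 0.677, 0.001]
ft_force: [-3.4, -1.1, 10.5]
finger_gap: -0.2
gripper_force: 5.4
```

Call:
{"fn": "arm_command", "kwargs": {"targets": [0,0,1,0,0,0,1,0]}}

```text
time: 6.23
position: [571.9, 228.8, 253.3]
eef_rot: [0.001, 0.736, 0.677, 0.001]
ft_force: [-5.7, -1.7, 15.4]
finger_gap: -0.2
gripper_force: 8.1
```

Call:
{"fn": "arm_command", "kwargs": {"targets": [0,0,-20,0,-55,-43,-58,0,-55,-43,-58,0,-55,-43,-58,0,-55,-43,-58,0]}}

```text
time: 6.65
position: [524.0, 176.8, 310.1]
eef_rot: [0.001, 0.737, 0.676, 0.002]
ft_force: [0.3, 1.0, 0.2]
finger_gap: 0.2
gripper_force: 0.0
```

Run:
```python
from h import *
p,r=pose(); print(p)
pic=robot.get_image("wrist"); save(pic,"w2")
for q in ["stud","stud_slot","lid_edge","box"]: find(q,pic,2)
print(proj(pic,[526,193,80]))
```

```text
[524.01829275 176.75677996 310.13802507]
stud 0.68 [583.5 216.2  76.4]
stud 0.65 [528.4 191.1  81.6]
stud_slot 0.77 [523.7 191.2  85.3]
lid_edge 0.89 [574.3 214.   78.9]
box 0.58 [576.4 213.5  76.1]
[315.58413201 235.74662973]
```

View pics/w2.png

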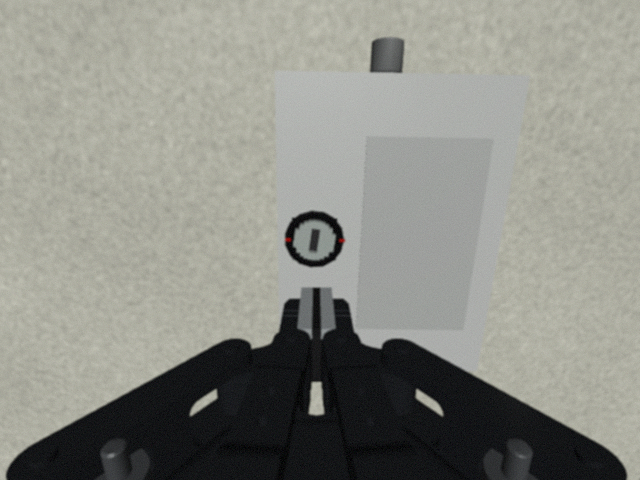

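Run:
```python
from h import *
pic=robot.get_image("wrist"); im=pic["image"].astype(int); g=im.sum(2)/3
c=g[210:268,286:344]; print("mid gray",c[29,20:38])
m=np.zeros(g.shape,np.uint8); yy,xx=np.mgrid[:480,:640]; m[((xx-314.5)**2+(yy-239)**2<17**2)&(g<110)]=1
n,l,s,ct=cv2.connectedComponentsWithStats(m); i=1+np.argmax(s[1:,4]); print(s[i],ct[i])
P=np.array([ray(pic,x+0.,y+0.,82)[:2] for y,x in zip(*np.where(l==i))]); C=P.mean(0); u,S,v=np.linalg.svd(P-C); print("slot",C,v[0],np.degrees(np.arctan2(v[0][1],v[0][0])),S/np.sqrt(len(P))*np.sqrt(12))
k=((xx-314.5)**2+(yy-239)**2<40**2)&(g<60); print("collar",xx[k].mean(),yy[k].mean(),ray(pic,xx[k].mean(),yy[k].mean(),81))
rd=((xx-314.5)**2+(yy-239)**2<40**2)&(im[...,0]>im[...,1]+50)
for side in (xx<314,xx>=314):
    q=rd&side; print("red",ray(pic,xx[q].mean(),yy[q].mean(),81))
```

```text
mid gray [146.33333333 144.66666667 145.         142.         127.66666667
  85.33333333  55.          48.66666667  41.33333333  39.66666667
  45.          43.33333333  58.         100.66666667 135.66666667
 146.         148.66666667 147.66666667]
[309 232  12  23 197] [314.21827411 243.10152284]
slot [524.84412338 191.07421806] [-0.22408076 -0.97457058] -102.94882959764446 [14.00929545  5.06220827]
collar 313.96215306980656 240.34062237174095 [524.80976366 192.49760115  81.        ]
red [509.3833289  192.42723079  81.        ]
red [541.31329421 189.21431113  81.        ]
```

Lid is shut. The stud is at pixel (314,240), with its slot about 7° clockwise of the box's y. Next, the stand.

Call:
{"fn": "arm_command", "kwargs": {"targets": [-185,14,-10,0,-185,14,-10,0,-185,14,-10,0,-185,14,-10,0,-185,14,-10,0], "claw": 60}}

```text
time: 7.37
position: [522.9, -11.2, 318.3]
eef_rot: [0.001, 0.737, 0.676, -0.001]
ft_force: [0.2, -0.1, -0.7]
finger_gap: 59.3
gripper_force: 0.0
```

Call:
{"fn": "arm_command", "kwargs": {"targets": [-185,14,-10,0,-185,14,-10,0,-185,14,-10,0,-185,14,-10,0,-185,14,-10,0]}}

```text
time: 7.78
position: [521.7, -197.9, 328.5]
eef_rot: [0.001, 0.737, 0.676, -0.001]
ft_force: [0.2, 0.1, 0.5]
finger_gap: 59.9
gripper_force: 0.0
```

Call:
{"fn": "arm_command", "kwargs": {"targets": [-185,14,-10,-12.6,-185,14,-10,-12.6,-185,14,-10,-12.6,-185,14,-10,-12.6,-185,14,-10,-12.6]}}

```text
time: 8.2
position: [519.7, -383.9, 338.1]
eef_rot: [0.001, 0.658, 0.753, -0.001]
ft_force: [-0.0, 0.2, 0.4]
finger_gap: 60.1
gripper_force: 0.0
```

Run:
```python
from h import *
p,r=pose(); print(p)
pic=robot.get_image("wrist"); save(pic,"w3")
for q in ["flat_driver","nut_driver","cross_driver","stand"]: find(q,pic,2)
print(proj(pic,[517,-365,110]))
```

```text
[ 519.68939396 -383.88419662  338.13072211]
flat_driver 0.8 [ 517.3 -366.9  112. ]
nut_driver 0.75 [ 511.  -327.2  113.1]
cross_driver 0.85 [ 507.3 -284.2  108.7]
cross_driver 0.18 [ 515.3 -366.8  110. ]
stand 0.65 [ 513.4 -308.    49.7]
[315.75333197 230.85329824]
```

View pics/w3.png

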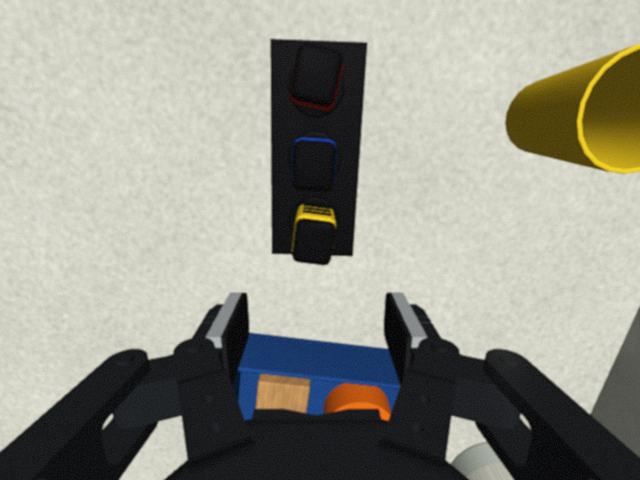

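Run:
```python
from h import *
pic=robot.get_image("wrist"); im=pic["image"]
for n,uv,z in [("top-cap ctr",(314,241),110),("capBL",(293,258),110),("capBR",(330,263),110),("capTL",(298,219),110),("capTR",(335,222),110)]: print(n,ray(pic,*uv,z).round(1))
L=[ray(pic,*uv,50)[:2] for uv in [(271,40),(273,253),(367,43),(352,256)]]
print(np.round(L,1)); a=(L[0]+L[2])/2;b=(L[1]+L[3])/2; d=a-b; print("stand ctr",(a+b)/2,np.degrees(np.arctan2(d[1],d[0])),np.linalg.norm(d)); u=d/np.linalg.norm(d); print("hole -46:",(a+b)/2-46*u)
p,r=pose(); M=r.as_matrix(); print(np.degrees(np.arctan2(M[1,0],M[0,0])))
c=cv2.resize(im[190:275,260:370],None,fx=6,fy=6,interpolation=cv2.INTER_CUBIC); pic["image"]=c; save(pic,"w3c")
```

```text
top-cap ctr [ 515.9 -364.5  110. ]
capBL [ 504.8 -376.8  110. ]
capBR [ 527.3 -376.9  110. ]
capTL [ 504.8 -352.5  110. ]
capTR [ 526.4 -351.3  110. ]
[[ 471.3 -249.8]
 [ 487.5 -397.1]
 [ 534.1 -242.9]
 [ 549.2 -391.1]]
stand ctr [ 510.53408333 -320.23296758] 96.04441810261687 148.55490768708688
hole -46: [ 515.37785697 -365.97723342]
97.8274567683066
```

View pics/w3c.png

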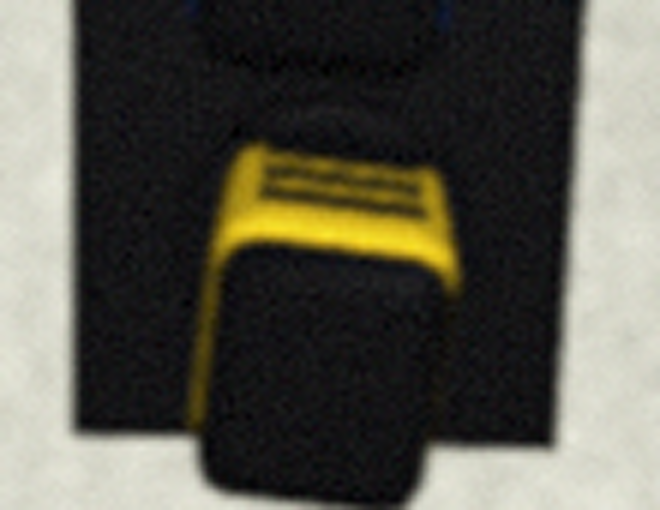

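Run:
```python
from h import *
pic=robot.get_image("wrist"); im=pic["image"]; g=im.max(2)
for x in (278,285,345): c=np.where(g[:290,x]<60)[0]; print(x,c.min(),c.max())
for y in (60,120,200,250): c=np.where(g[y,230:400]<60)[0]+230; print(y,c.min(),c.max())
K=[(296.7,230.8),(334.2,234.2),(329.2,273.8),(294.2,271.2)]
Q=np.array([ray(pic,*k,110)[:2] for k in K]); print(Q.round(1),Q.mean(0))
for a,b in ((0,1),(3,2)): d=Q[b]-Q[a]; print(np.degrees(np.arctan2(d[1],d[0])))
for a,b in ((3,0),(2,1)): d=Q[b]-Q[a]; print(np.degrees(np.arctan2(d[1],d[0])))
```

```text
278 53 261
285 54 262
345 56 264
60 273 365
120 273 361
200 273 355
250 273 351
[[ 505.  -359.2]
 [ 527.1 -358.2]
 [ 528.  -383.5]
 [ 506.6 -384.8]] [ 516.66731279 -371.39146044]
2.54748285477353
3.363303182840649
93.56956390295667
91.86443294865077
```

The crop shows the yellow driver's cap spanning pixels (294–334, 231–274), turned about 5° from the tool. I'll grip it.

Call:
{"fn": "arm_command", "kwargs": {"targets": [13,-1.3,0,5,13,-1.3,30,5,13,-1.3,60,5,13,-1.3,90,5,13,-1.3,97,5]}}

```text
time: 8.97
position: [514.8, -363.1, 237.4]
eef_rot: [-0.004, 0.689, 0.725, -0.0]
ft_force: [-0.7, 0.9, -0.4]
finger_gap: 59.8
gripper_force: 0.0
```

Call:
{"fn": "arm_command", "kwargs": {"targets": [0,0,0,0,0,0,0,0,0,0,0,0,0,0,0,0,0,0,0,0], "claw": 15, "grip_force": 60}}

```text
time: 9.38
position: [516.8, -366.6, 243.6]
eef_rot: [0.002, 0.69, 0.724, 0.0]
ft_force: [0.5, 1.0, 2.7]
finger_gap: 25.5
gripper_force: 58.9
```

Run:
```python
from h import *
s=robot.get_state(); p,r=pose(); M=r.as_matrix(); print(p,np.degrees(np.arctan2(M[1,0],M[0,0])),M[:,2],s["finger_gap"],s["gripper_force"],s["ft_force"],s["joint_pos"])
```

```text
[ 516.81326585 -366.62345122  243.60109349] 92.77668514473068 [ 0.00281189 -0.00217311 -0.99999369] 25.504520548591806 58.88693153858185 [0.50364027 1.02403256 2.66897897] [-6.83678385e-01  5.34823174e-01  1.57322534e+00  1.06633050e-04
  1.02999156e+00 -7.32198536e-01]
```

Call:
{"fn": "arm_command", "kwargs": {"targets": [0,0,0,0,0,0,0,0,0,0,0,0]}}

```text
time: 9.63
position: [516.8, -366.7, 243.6]
eef_rot: [0.002, 0.69, 0.724, 0.0]
ft_force: [0.6, 1.3, 6.5]
finger_gap: 25.2
gripper_force: 59.2
```

Call:
{"fn": "arm_command", "kwargs": {"targets": [0,0,-20,0,0,0,-40,0,0,0,-70,0,0,0,-100,0,0,0,-100,0]}}

```text
time: 10.05
position: [517.7, -367.6, 348.6]
eef_rot: [0.006, 0.69, 0.724, 0.0]
ft_force: [0.9, -0.3, 0.5]
finger_gap: 24.9
gripper_force: 58.7
```

Call:
{"fn": "arm_command", "kwargs": {"targets": [0,0,0,0,0,0,0,0,0,0,0,0]}}

```text
time: 10.3
position: [515.5, -365.8, 340.3]
eef_rot: [-0.001, 0.69, 0.724, -0.0]
ft_force: [0.2, -1.0, -1.8]
finger_gap: 25.3
gripper_force: 58.7
```

Run:
```python
from h import *
p,r=pose(); M=r.as_matrix(); print(p,np.degrees(np.arctan2(M[1,0],M[0,0])))
pic=robot.get_image("wrist"); save(pic,"w4")
find("flat_driver",pic,2)
print("expect tip px",proj(pic,p+r.apply([0,0,154.7+78])),proj(pic,p+r.apply([-5,0,154.7+78])))
```

```text
[ 515.51167602 -365.8032495   340.34252211] 92.76452242177896
flat_driver 0.92 [ 515.7 -357.5  204.6]
expect tip px [316.11713   259.6472771] [316.10430746 267.18333515]
```

View pics/w4.png

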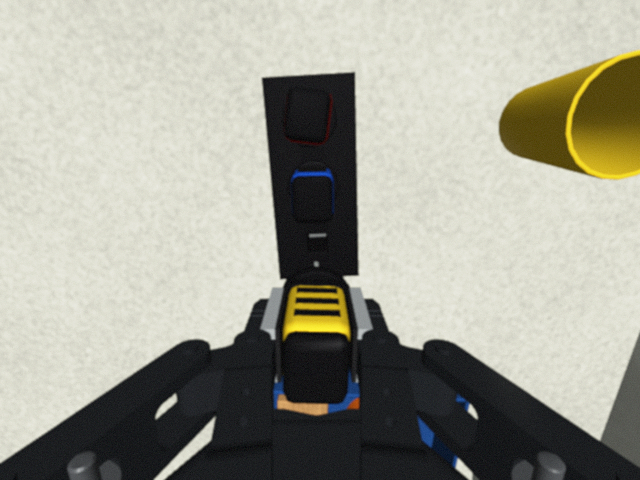

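Run:
```python
from h import *
pic=robot.get_image("wrist"); im=pic["image"]
p,r=pose()
c=cv2.resize(im[225:290,280:355],None,fx=8,fy=8,interpolation=cv2.INTER_CUBIC).astype(float); c=np.clip(255*(c/255)**0.45,0,255).astype(np.uint8); pic["image"]=c; save(pic,"w4c")
for x in (-10,-5,0,5,10): print(x,proj(pic,p+r.apply([x,0,233.6])),proj(pic,p+r.apply([x,0,223])))
```

```text
-10 [316.32804119 274.2953514 ] [316.33781382 281.18407675]
-5 [316.34238676 266.88601148] [316.35293073 273.46139831]
0 [316.35692857 259.37531127] [316.36826464 265.62786829]
5 [316.37167068 251.7611565 ] [316.38382023 257.68108268]
10 [316.38661727 244.04139484] [316.39960237 249.61856747]
```

View pics/w4c.png

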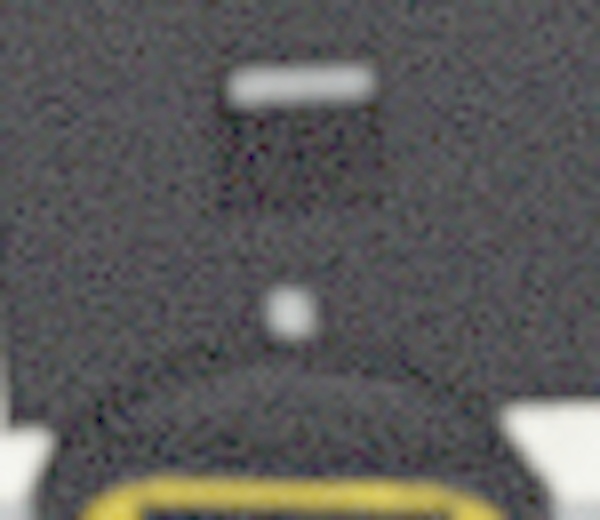

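The hole is at pixel (317,242). The blade tip's near corner is at (316,261), which puts the tip about 6 mm behind the tool axis and centred sideways. Carrying it to the stud.

Call:
{"fn": "arm_command", "kwargs": {"targets": [0,0,-35,0,0,0,-35,0,30,2,-35,0,60,4,-35,0,95,6,-35,0]}}

```text
time: 10.87
position: [517.6, -271.2, 376.1]
eef_rot: [0.0, 0.691, 0.723, -0.0]
ft_force: [1.3, -0.3, -0.7]
finger_gap: 25.6
gripper_force: 58.7
```

Call:
{"fn": "arm_command", "kwargs": {"targets": [36,2.5,0,0,72,5,0,0,108,7.5,0,0,144,10,0,0,175,12,0,0]}}

```text
time: 11.28
position: [520.7, -93.5, 376.2]
eef_rot: [-0.0, 0.69, 0.724, 0.0]
ft_force: [-0.8, 0.5, -1.0]
finger_gap: 25.4
gripper_force: 58.7
```

Call:
{"fn": "arm_command", "kwargs": {"targets": [36,2.5,0,0,72,5,0,0,108,7.5,0,0,144,10,0,0,175,12,0,0]}}

```text
time: 11.7
position: [524.4, 81.9, 376.3]
eef_rot: [-0.0, 0.69, 0.724, 0.0]
ft_force: [0.9, -0.1, -0.6]
finger_gap: 25.2
gripper_force: 58.7
```

Call:
{"fn": "arm_command", "kwargs": {"targets": [30,2,0,6,60,4,0,12,90,6,0,15.7,117,8,0,15.7,117,8,0,15.7]}}

```text
time: 12.12
position: [527.1, 201.3, 376.2]
eef_rot: [-0.001, 0.781, 0.624, 0.001]
ft_force: [0.3, -0.7, -0.3]
finger_gap: 25.3
gripper_force: 58.7
```

Call:
{"fn": "arm_command", "kwargs": {"targets": [0,0,15,0,0,0,35,0,0,0,35,0,0,0,35,0,0,0,35,0]}}

```text
time: 12.53
position: [527.2, 196.7, 342.0]
eef_rot: [0.0, 0.782, 0.623, 0.0]
ft_force: [0.1, -0.3, -0.3]
finger_gap: 25.3
gripper_force: 58.7
```

```bash
cat > look.py <<'E'
from h import *
import sys
p,r=pose(); M=r.as_matrix(); s=robot.get_state(); print(p,np.degrees(np.arctan2(M[1,0],M[0,0])),s["ft_force"],s["joint_pos"][5])
pic=robot.get_image("wrist"); im=pic["image"]
print("tip corner",proj(pic,p+r.apply([-.75,0,233.6])),"stud",proj(pic,[525,191.1,83]))
t=r.inv().apply(np.array([525,191.1,83])-p); print("stud in tool",t, "err",t-np.array([-6,0,233.6]))
c=cv2.resize(im[195:295,260:375],None,fx=6,fy=6,interpolation=cv2.INTER_CUBIC).astype(float); pic["image"]=np.clip(255*(c/255)**0.6,0,255).astype(np.uint8); save(pic,sys.argv[1])
E
python3 look.py w5
```

```text
[527.24412492 196.65238907 342.00937496] 77.05340771114673 [ 0.09032436 -0.25499927 -0.30356955] 0.5079880751802762
tip corner [316.00719802 260.20428679] stud [314.57918558 254.31858839]
stud in tool [ -5.90486727  -0.98915977 259.00941208] err [ 0.09513273 -0.98915977 25.40941208]
```

View pics/w5.png

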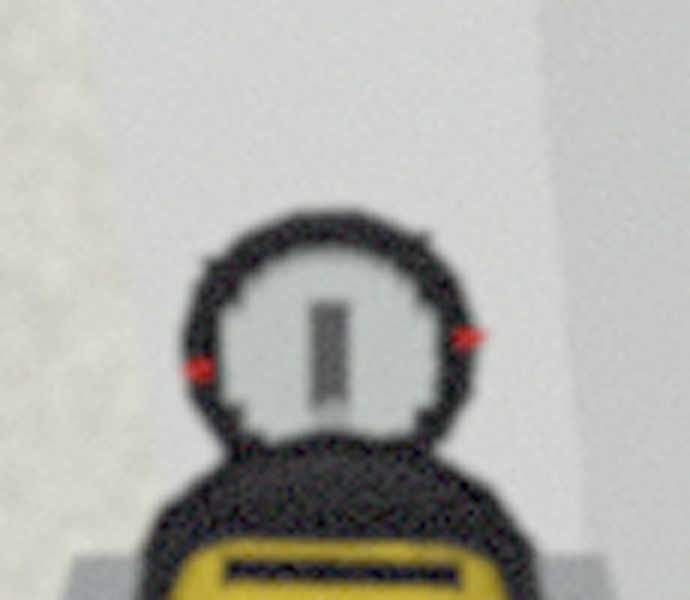

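The slot is at crop (329,355), vertical in the picture and so aligned with the blade, but about 1 mm to the left. I'll correct that and come down to just above it.

Call:
{"fn": "arm_command", "kwargs": {"targets": [0,-1,10,0,0,-1,20,0,0,-1,22,0,0,-1,22,0,0,-1,22,0]}}

```text
time: 13.0
position: [525.8, 197.1, 319.3]
eef_rot: [-0.0, 0.782, 0.623, -0.0]
ft_force: [1.1, -0.8, -1.9]
finger_gap: 25.8
gripper_force: 58.7
```

```bash
python3 look.py w6
python3 - <<'E'
from h import *
pic=robot.get_image("wrist"); g=pic["image"].max(2)
for v in range(238,276): print(v,*["%3d"%x for x in g[v,298:334]])
E
```

```text
[525.84331999 197.1005396  319.31848554] 77.06959530175628 [ 1.0755388  -0.75510461 -1.94307122] 0.5090707204583738
tip corner [316.00452983 260.18479004] stud [317.10003165 266.36236388]
stud in tool [ -5.93945974   0.70124858 236.32049285] err [0.06054026 0.70124858 2.72049285]
238 185 183 189 184 187 183 190 188 187 187 184 183 178 179 177 176 172 180 175 178 173 173 178 174 176 178 186 192 188 185 190 184 186 184 187 188
239 185 189 187 186 190 188 184 189 186 184 175 157 143 131 128 133 123 130 124 123 123 123 123 122 132 146 163 179 181 184 188 188 188 186 190 191
240 190 186 183 186 188 187 187 175 169 150 131 105  85  70  68  66  64  66  62  62  60  52  60  59  63  84 112 128 146 166 176 185 186 190 187 190
241 186 190 186 185 183 175 156 144 121  94  70  49  34  31  30  24  29  22  22  24  21  20  20  25  26  32  53  73  89 114 141 163 180 188 189 187
242 188 187 181 172 155 134 108  88  65  46  35  26  21  19  17  20  14  17  18  21  13  17  24  17  10  16  25  29  43  58  88 112 138 161 175 173
243 187 170 155 133 109  78  49  36  29  24  23  16  17  16  16  12  17  19  19
[... 4104 characters left out ...]
  17  13  19  17  21  15  21  29  21  22  25  17  16  22  22   8  14  19  17  15  11  12  12   5  24  45  74
272  14  14   0  19  13  16  13  19  23  24  13  27  26  23  19  27  27  26  17  21  20  21  18  22  26  21  21   8  13  13  17  15  12   8  12  24
273  10  13  15  15  10  18  26  22  15  22  21  24  24  26  23  25  24  24  19  24  21  21  23  23  23  18  21  22  15  13  25  16  18  15  12  22
274  14  21  21  21  21  20  21  21  25  23  21  18  21  21  20  22  19  14  21  21  26  18  24  21  12  21  24  26  22  25  27  18  18  26  14  15
275  25  19  16  11  22  22  24  26  18  17  21  20  17  18  11  18  20  26  24  18  18  20  22  20  17  15  15  20  20  23  16  16  19  20  18  21
```

Call:
{"fn": "arm_command", "kwargs": {"targets": [0,0.6,0,0,0,0.6,2,0,0,0.6,4,0,0,0.6,6,0,0,0.6,6,0]}}

```text
time: 13.52
position: [526.3, 197.0, 313.2]
eef_rot: [-0.0, 0.782, 0.623, -0.0]
ft_force: [-0.5, 0.3, -1.4]
finger_gap: 25.0
gripper_force: 58.7
```

Call:
{"fn": "arm_command", "kwargs": {"targets": [0,0,1,0,0,0,2,0,0,0,2,0]}}

```text
time: 13.77
position: [526.6, 197.1, 311.8]
eef_rot: [0.0, 0.782, 0.623, 0.0]
ft_force: [-0.2, -0.0, 2.3]
finger_gap: 25.5
gripper_force: 59.0
```

Call:
{"fn": "arm_command", "kwargs": {"targets": [0,0,2,0,0,0,4,0,0,0,6,0,0,0,7,0,0,0,7,0]}}

```text
time: 14.18
position: [526.5, 197.1, 305.6]
eef_rot: [0.0, 0.782, 0.623, 0.0]
ft_force: [-1.5, -0.8, 8.2]
finger_gap: 25.3
gripper_force: 59.9
```

Call:
{"fn": "arm_command", "kwargs": {"targets": [0,0,0.5,0,0,0,1,0,0,0,1,0]}}

```text
time: 14.43
position: [526.5, 197.1, 304.9]
eef_rot: [0.0, 0.782, 0.623, 0.001]
ft_force: [-2.7, 0.2, 10.3]
finger_gap: 25.7
gripper_force: 60.0
```

Call:
{"fn": "arm_command", "kwargs": {"targets": [0,0,1,0,0,0,2,0,0,0,2.5,0,0,0,2.5,0,0,0,2.5,0]}}

```text
time: 14.85
position: [526.5, 197.1, 303.1]
eef_rot: [0.0, 0.782, 0.623, 0.001]
ft_force: [-4.1, -1.3, 12.5]
finger_gap: 25.7
gripper_force: 60.5
```

Call:
{"fn": "arm_command", "kwargs": {"targets": [0,0,0,0,0,0,0,0,0,0,0,0]}}

```text
time: 15.1
position: [526.5, 197.1, 303.0]
eef_rot: [0.0, 0.782, 0.623, 0.001]
ft_force: [-3.0, -0.7, 13.2]
finger_gap: 25.4
gripper_force: 60.5
```

Call:
{"fn": "arm_command", "kwargs": {"targets": [0,0.6,0,6,-0.1,1.3,0,12,-0.3,1.9,0,18,-0.5,2.4,0,24,-0.8,3,0,30]}}

```text
time: 15.52
position: [529.5, 195.9, 303.1]
eef_rot: [-0.0, 0.918, 0.397, 0.001]
ft_force: [-2.3, 0.4, 12.7]
finger_gap: 25.8
gripper_force: 60.0
```

Call:
{"fn": "arm_command", "kwargs": {"targets": [0,0.6,0,6,-0.1,1.3,0,12,-0.3,1.9,0,18,-0.5,2.4,0,24,-0.8,3,0,30]}}

```text
time: 15.93
position: [531.4, 193.0, 303.1]
eef_rot: [0.0, 0.989, 0.146, 0.001]
ft_force: [-2.0, -1.2, 11.6]
finger_gap: 25.7
gripper_force: 59.8
```

```bash
cat > st.py <<'E'
from h import *
s=robot.get_state(); p,r=pose(); M=r.as_matrix(); print(p.round(2),np.degrees(np.arctan2(M[1,0],M[0,0])).round(2),np.round(s["ft_force"],1),"moment",np.round(s["moment"],2),"tip",(p+r.apply([-6,0,233.6])).round(1))
E
python3 st.py
```

```text
[531.35 192.99 303.08] 16.8 [-2.  -1.2 11.6] moment [-0.29  0.6   0.05] tip [526.2 191.3  69.5]
```

Call:
{"fn": "arm_command", "kwargs": {"targets": [0,0.6,0.5,6,-0.1,1.3,1,12,-0.3,1.9,1,18,-0.5,2.4,1,24,-0.8,3,1,30]}}

```text
time: 16.35
position: [531.5, 189.6, 302.9]
eef_rot: [-0.0, 0.993, -0.115, 0.002]
ft_force: [-3.6, -3.2, 16.5]
finger_gap: 25.3
gripper_force: 60.2
```

```bash
python3 st.py
```

```text
[531.5  189.58 302.91] -13.19 [-3.6 -3.2 16.5] moment [-0.63  0.88  0.02] tip [526.4 190.9  69.3]
```

Call:
{"fn": "arm_command", "kwargs": {"targets": [0,0.2,0,2,0,0.4,0,4,0,0.4,0,4,0,0.4,0,4]}}

```text
time: 16.68
position: [531.4, 189.1, 302.9]
eef_rot: [-0.0, 0.989, -0.147, 0.002]
ft_force: [-3.7, -2.3, 16.3]
finger_gap: 25.4
gripper_force: 60.3
```

```bash
python3 st.py
```

```text
[531.38 189.1  302.91] -16.91 [-3.7 -2.3 16.3] moment [-0.64  0.85  0.03] tip [526.4 190.7  69.3]
```

Call:
{"fn": "arm_command", "kwargs": {"targets": [0,0.3,-0.6,3,0,0.6,-0.6,6,0,0.6,-0.6,6,0,0.6,-0.6,6]}}

```text
time: 17.02
position: [531.2, 188.5, 303.0]
eef_rot: [-0.0, 0.98, -0.199, 0.001]
ft_force: [-2.9, -2.5, 14.0]
finger_gap: 25.2
gripper_force: 59.9
```

```bash
python3 st.py
```

```text
[531.15 188.53 303.01] -22.91 [-2.9 -2.5 14. ] moment [-0.55  0.7   0.01] tip [526.3 190.7  69.4]
```

Call:
{"fn": "arm_command", "kwargs": {"targets": [0,0.2,0,2,0,0.4,0,4,0,0.4,0,4,0,0.4,0,4]}}

```text
time: 17.35
position: [531.0, 188.1, 303.0]
eef_rot: [0.0, 0.973, -0.233, 0.001]
ft_force: [-2.4, -3.5, 14.4]
finger_gap: 25.5
gripper_force: 59.9
```

```bash
python3 st.py
```

```text
[530.96 188.11 303.01] -26.91 [-2.4 -3.5 14.4] moment [-0.55  0.71  0.05] tip [526.2 190.7  69.4]
```

Call:
{"fn": "arm_command", "kwargs": {"targets": [0,-0.3,0,-3,0,-0.3,-2,-3,0,-0.3,-4,-3,0,-0.3,-6,-3,0,-0.3,-8,-3]}}

```text
time: 17.77
position: [531.0, 188.4, 309.5]
eef_rot: [0.0, 0.978, -0.207, 0.001]
ft_force: [0.1, -1.5, -1.2]
finger_gap: 25.3
gripper_force: 58.6
```

Call:
{"fn": "arm_command", "kwargs": {"targets": [0,0,-4,0,0,0,-8,0,0,0,-16,0,0,0,-30,0,0,0,-45,0]}}

```text
time: 18.18
position: [530.6, 188.9, 353.8]
eef_rot: [0.0, 0.978, -0.207, -0.001]
ft_force: [0.4, -0.9, -1.2]
finger_gap: 25.6
gripper_force: 58.8
```

Call:
{"fn": "arm_command", "kwargs": {"targets": [-35,0,0,0,-35,0,0,0,-35,0,0,0]}}

```text
time: 18.43
position: [497.4, 203.5, 354.3]
eef_rot: [-0.0, 0.978, -0.207, -0.0]
ft_force: [-0.0, 0.8, 0.1]
finger_gap: 25.4
gripper_force: 58.8
```

```bash
python3 st.py
python3 - <<'E'
from h import *
pic=robot.get_image("wrist"); im=pic["image"]
for q in ("stud","stud_slot","lid_edge"): find(q,pic,1)
u,v=proj(pic,[525,191,80]).astype(int); print(u,v)
c=im[max(v-60,0):v+60,max(u-70,0):u+70]; c=cv2.resize(c,None,fx=5,fy=5,interpolation=cv2.INTER_CUBIC); pic["image"]=c; save(pic,"w7")
E
```

```text
[497.37 203.47 354.3 ] -23.85 [-0.   0.8  0.1] moment [ 0.01 -0.03 -0.02] tip [491.7 206.  120.7]
stud 0.69 [526.1 190.8  80.1]
stud_slot 0.87 [523.8 188.9  81.9]
lid_edge 0.87 [574.7 184.6  78. ]
315 198
```

View pics/w7.png

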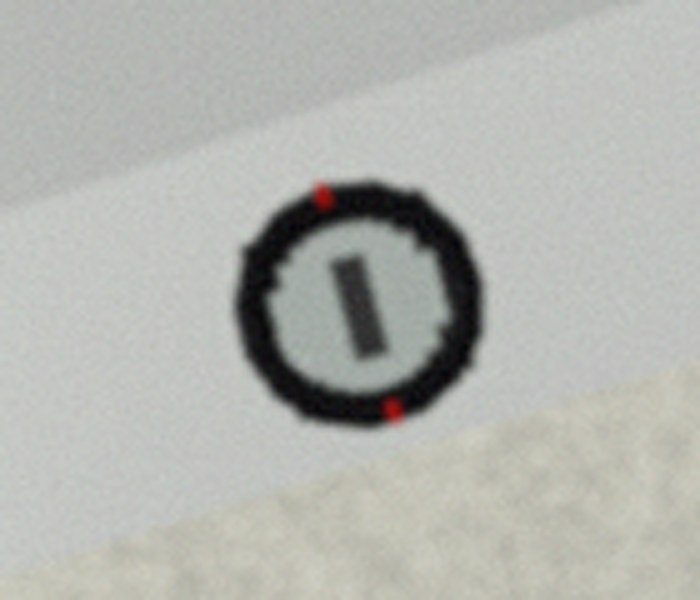

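Final look: the lid is shut and the slot (crop (345,257) to (372,357)) lies within about 3° of the red marks (324,197) and (393,410), so the stud is home. I'll check the stud's height by parallax from a second viewpoint.

```bash
cat > par.py <<'E'
from h import *
pic=robot.get_image("wrist"); im=cv2.resize(pic["image"],None,fx=4,fy=4,interpolation=cv2.INTER_CUBIC).astype(int)
T=np.array(pic["world_from_camera"]); u,v=proj(pic,[525,191,80]); yy,xx=np.mgrid[:im.shape[0],:im.shape[1]]/4-0.375
g=im.max(2); rr=np.hypot(xx-u,yy-v)
def c(m,z=80): return ray(pic,xx[m].mean(),yy[m].mean(),z)[:2]
red=(im[...,0]>im[...,1]+50)&(rr<40)
n,l,s,ct=cv2.connectedComponentsWithStats(red.astype(np.uint8)); o=1+np.argsort(-s[1:,4])[:2]
R2=[ray(pic,*(ct[i]/4-.375),80)[:2] for i in o]; mid=(R2[0]+R2[1])/2
d=(g<90)&(rr<26); n,l,s,ct=cv2.connectedComponentsWithStats(((g<100)&(rr<14)).astype(np.uint8)); i=1+np.argmax(s[1:,4]); slot=l==i
P=np.array([ray(pic,a,b,80)[:2] for a,b in zip(xx[slot],yy[slot])][::5]);vv=np.linalg.svd(P-P.mean(0))[2][0]; e=R2[1]-R2[0]
n,l,s,ct=cv2.connectedComponentsWithStats(((g>100)&(rr<17)).astype(np.uint8)); j=1+np.argmax(s[1:,4]); head=(l==j)|slot
print("uv",u.round(),v.round(),"cam",T[:3,3].round(1),"redmid",mid.round(2),"slot-red",(c(slot)-mid).round(2),"head-red",(c(head)-mid).round(2),"angle slot vs red",np.degrees(np.arcsin(np.cross(e/np.linalg.norm(e),vv))).round(1), np.sqrt(head.sum()*4/np.pi)/4)
E
python3 par.py
```

```text
uv 316.0 202.0 cam [568.1 172.2 322.9] redmid [525.02 190.77] slot-red [-0.33 -0.02] head-red [-0.08  0.2 ] angle slot vs red -1.6 33.85019959749278par.py:12: DeprecationWarning: Arrays of 2-dimensional vectors are deprecated. Use arrays of 3-dimensional vectors instead. (deprecated in NumPy 2.0)
  print("uv",u.round(),v.round(),"cam",T[:3,3].round(1),"redmid",mid.round(2),"slot-red",(c(slot)-mid).round(2),"head-red",(c(head)-mid).round(2),"angle slot vs red",np.degrees(np.arcsin(np.cross(e/np.linalg.norm(e),vv))).round(1), np.sqrt(head.sum()*4/np.pi)/4)
```

Call:
{"fn": "arm_command", "kwargs": {"targets": [-80,0,0,0,-80,0,0,0,-80,0,0,0,-80,0,0,0,-80,0,0,0]}}

```text
time: 19.1
position: [426.4, 235.6, 354.0]
eef_rot: [-0.0, 0.978, -0.207, 0.001]
ft_force: [-0.8, 0.2, -1.0]
finger_gap: 25.4
gripper_force: 58.8
```

```bash
python3 par.py; python3 st.py
```

```text
uv 317.0 79.0 cam [495.2 204.9 323.1] redmid [525.23 190.79] slot-red [-0.4   0.09] head-red [-0.23  0.21] angle slot vs red 2.9 33.98510588504742
[426.86 235.49 354.06] -23.94 [-0.7 -0.4 -0.7] moment [-0.03 -0.02 -0.05] tip [421.8 238.  120.5]par.py:12: DeprecationWarning: Arrays of 2-dimensional vectors are deprecated. Use arrays of 3-dimensional vectors instead. (deprecated in NumPy 2.0)
  print("uv",u.round(),v.round(),"cam",T[:3,3].round(1),"redmid",mid.round(2),"slot-red",(c(slot)-mid).round(2),"head-red",(c(head)-mid).round(2),"angle slot vs red",np.degrees(np.arcsin(np.cross(e/np.linalg.norm(e),vv))).round(1), np.sqrt(head.sum()*4/np.pi)/4)
```

The parallax shift is under 0.2 mm over a 73 mm baseline, so the stud head is level with the marks and flush. Returning the driver.

Call:
{"fn": "arm_command", "kwargs": {"targets": [0,0,-5,-6,0,0,-10,-12,0,0,-15,-18,0,0,-20,-24,0,0,-20,-29]}}

```text
time: 19.57
position: [427.7, 235.2, 374.8]
eef_rot: [-0.0, 0.999, 0.046, 0.001]
ft_force: [0.2, -1.0, -1.4]
finger_gap: 25.5
gripper_force: 58.8
```

Call:
{"fn": "arm_command", "kwargs": {"targets": [0,0,0,-6,0,0,0,-12,0,0,0,-18,0,0,0,-24,0,0,0,-29]}}

```text
time: 19.98
position: [427.3, 235.0, 373.8]
eef_rot: [0.0, 0.956, 0.295, 0.001]
ft_force: [0.1, -0.3, -1.4]
finger_gap: 25.3
gripper_force: 58.8
```

Call:
{"fn": "arm_command", "kwargs": {"targets": [0,0,0,-6,0,0,0,-12,0,0,0,-18,0,0,0,-24,0,0,0,-29]}}

```text
time: 20.4
position: [427.3, 235.0, 373.8]
eef_rot: [0.0, 0.851, 0.525, 0.0]
ft_force: [1.2, 0.3, -1.4]
finger_gap: 25.6
gripper_force: 58.8
```

Call:
{"fn": "arm_command", "kwargs": {"targets": [0,0,0,-6,0,0,0,-12,0,0,0,-18,0,0,0,-24,0,0,0,-29.7]}}

```text
time: 20.82
position: [427.3, 235.0, 373.8]
eef_rot: [0.0, 0.689, 0.725, 0.0]
ft_force: [-0.5, -0.1, -1.4]
finger_gap: 25.6
gripper_force: 58.8
```

Call:
{"fn": "arm_command", "kwargs": {"targets": [-30,3,0,0,-60,6,0,0,-90,9,0,0,-120,12,0,0,-150,15,0,0]}}

```text
time: 21.23
position: [449.3, 84.3, 374.0]
eef_rot: [0.001, 0.69, 0.724, 0.0]
ft_force: [0.3, 0.5, -0.5]
finger_gap: 25.3
gripper_force: 58.8
```

Call:
{"fn": "arm_command", "kwargs": {"targets": [-30,3,0,0,-60,6,0,0,-90,9,0,0,-120,12,0,0,-150,15,0,0]}}

```text
time: 21.65
position: [471.2, -65.6, 374.0]
eef_rot: [0.001, 0.69, 0.723, 0.0]
ft_force: [0.1, -0.4, -0.7]
finger_gap: 25.8
gripper_force: 58.8
```

Call:
{"fn": "arm_command", "kwargs": {"targets": [-30,3,0,0,-60,6,0,0,-90,9,0,0,-120,12,0,0,-150,15,0,0]}}

```text
time: 22.07
position: [493.0, -215.1, 373.8]
eef_rot: [0.0, 0.69, 0.723, 0.0]
ft_force: [0.3, 0.1, 0.3]
finger_gap: 25.4
gripper_force: 58.8
```

Call:
{"fn": "arm_command", "kwargs": {"targets": [-30,3,0,0,-60,6,0,0,-90,9,0,0,-120,12,0,0,-150,15,0,0]}}

```text
time: 22.48
position: [514.8, -364.4, 373.5]
eef_rot: [0.0, 0.69, 0.723, -0.0]
ft_force: [0.9, 0.3, -0.9]
finger_gap: 25.5
gripper_force: 58.8
```

Call:
{"fn": "arm_command", "kwargs": {"targets": [0,0,0,0,0,0,0,0,0,0,0,0]}}

```text
time: 22.73
position: [514.4, -362.0, 373.1]
eef_rot: [-0.001, 0.69, 0.723, 0.0]
ft_force: [0.5, 1.3, -0.8]
finger_gap: 25.2
gripper_force: 58.8
```

```bash
cat > ret.py <<'E'
from h import *
p,r=pose(); M=r.as_matrix(); yaw=np.degrees(np.arctan2(M[1,0],M[0,0])); t=r.inv().apply(np.array([516.8,-366.7,243.6])-p)
print(p.round(1),yaw.round(2),"to go",t.round(2),"spin",yaw-92.77)
pic=robot.get_image("wrist"); g=pic["image"].max(2)
m=(g[250:274,306:328]>70).astype(np.uint8); print(cv2.connectedComponentsWithStats(m)[2:])
for v in range(254,274): print(v,*["%3d"%x for x in g[v,306:328]])
E
python3 ret.py
```

```text
[ 514.4 -362.   373.1] 92.67 to go [ -4.99   2.28 129.49] spin -0.10118862960491981
(array([[  0,   0,  22,  24, 492],
       [  8,  11,   5,   6,  26],
       [ 18,  15,   4,   4,  10]], dtype=int32), array([[10.33536585, 11.28252033],
       [10.03846154, 13.69230769],
       [19.8       , 16.5       ]]))
254  25  17  24  18  23  17  23  17  25  13  23  22  17  19  22  22  22  23  20  24  31  30
255  20  23  23  19  17  24  21  17  23  24  16  29  22  24  23  25  26  28  21  20  25  21
256  22  22  27  22  22  23  25  24  19  19  25  22  21  27  19  20  21  22  27  21  22  17
257  21  21  18  25  17  26  22  29  19  23  25  20  27  21  25  22  19  20  21  23  23  21
258  17  28  26  19  24  21  16  20  24  21  24  26  21  17  23  22  20  23  23  22  19  21
259  30  27  22  25  19  21  22  24  19  22  23  22  18  21  23  21  20  30  25  21  22  25
260  19  23  16  26  17  22  24  27  29  38  40  39  28  26  10  25  19  22  16  21  29  16
261  24  25  23  26  19  15  19  41  61  81  79  68  50  25  20  18  29  24  24  16  22  25
262  23  24  25  21  22  20  26  50  90 122 124 107  71
[... 348 characters left out ...]
  57  82  94  88  76  39  27  33  53  65  81  91 111 124
267  31  18  18  18  19  18  23  15  28  34  45  41  34  23  18  29  39  60  74  84 102 123
268  27  20  11  20  16  22  12  19  21  19  20  20  17  17  12  17  24  29  38  50  53  78
269  15  14  21  19  18  18  27  21  18  15  15  22  21  19  22  17  21  11  23  25  23  34
270  17  19  21  19  24  19  20  21  25  13  27  22  19  25  19  20  20  21  23  22  13  12
271  24  23  19  20  26  27  24  31  26  25  27  26  20  23  21  21  17  17  20  18  22  20
272  25  25  25  30  24  31  31  31  31  30  23  33  31  25  26  30  31  25  21  21  23  23
273  29  22  34  30  26  30  28  29  29  28  21  24  29  31  24  29  30  24  26  23  30  25
```

Call:
{"fn": "arm_command", "kwargs": {"targets": [-5,2.3,10,0,-5,2.3,35,0,-5,2.3,60,0,-5,2.3,60,0,-5,2.3,60,0]}}

```text
time: 23.2
position: [516.7, -364.7, 312.1]
eef_rot: [-0.002, 0.689, 0.724, -0.0]
ft_force: [-0.4, 0.1, -0.6]
finger_gap: 25.1
gripper_force: 58.8
```

```bash
python3 ret.py | head -1
```

```text
[ 516.7 -364.7  312.1] 92.83 to go [-2.24  0.23 68.5 ] spin 0.061155054120177965
```

Call:
{"fn": "arm_command", "kwargs": {"targets": [0,0,0,0,0,0,0,0,0,0,0,0]}}

```text
time: 23.5
position: [517.6, -366.1, 315.4]
eef_rot: [0.001, 0.69, 0.724, 0.0]
ft_force: [-0.0, -0.4, -0.9]
finger_gap: 25.6
gripper_force: 58.8
```

```bash
python3 ret.py | head -1
```

```text
[ 517.6 -366.1  315.4] 92.79 to go [-0.46 -1.03 71.8 ] spin 0.015615945826127131
```

Call:
{"fn": "arm_command", "kwargs": {"targets": [0,0,12,0,0,0,24,0,0,0,36,0,0,0,48,0,0,0,55,0]}}

```text
time: 23.97
position: [517.0, -365.7, 258.2]
eef_rot: [-0.0, 0.69, 0.724, -0.0]
ft_force: [1.1, 0.4, -1.8]
finger_gap: 25.4
gripper_force: 58.8
```

Call:
{"fn": "arm_command", "kwargs": {"targets": [0,0,0,0,0,0,5,0,0,0,10,0,0,0,13,0,0,0,13,0]}}

```text
time: 24.38
position: [517.0, -365.7, 245.4]
eef_rot: [-0.0, 0.69, 0.724, -0.0]
ft_force: [-0.3, -0.7, -1.7]
finger_gap: 25.5
gripper_force: 58.8
```

```bash
python3 ret.py | head -1;python3 st.py
```

```text
[ 517.  -365.7  245.4] 92.77 to go [-0.95 -0.26  1.79] spin 0.0022762508506559698
[ 517.09 -365.79  245.67] 92.77 [-0.5 -0.1 -0.9] moment [-0.01  0.01 -0.03] tip [ 517.3 -371.7   12.1]
```

Well inside the hole with no contact force. I'll lower it to contact.

Call:
{"fn": "arm_command", "kwargs": {"targets": [-0.9,-0.2,1,0,-0.9,-0.2,2,0,-0.9,-0.2,2,0]}}

```text
time: 24.68
position: [517.0, -366.8, 243.9]
eef_rot: [0.0, 0.69, 0.724, 0.0]
ft_force: [-0.5, -0.4, -1.7]
finger_gap: 26.0
gripper_force: 58.8
```

Call:
{"fn": "arm_command", "kwargs": {"targets": [0,0,1,0,0,0,2,0,0,0,2,0]}}

```text
time: 24.93
position: [517.0, -366.7, 243.6]
eef_rot: [0.001, 0.69, 0.724, -0.0]
ft_force: [-0.9, 2.2, 8.3]
finger_gap: 25.5
gripper_force: 60.0
```

Seated at the same height as at the grasp. Releasing and backing up.

Call:
{"fn": "arm_command", "kwargs": {"targets": [0,0,-1,0,0,0,-1,0,0,0,-1,0,0,0,-1,0,0,0,-1,0], "claw": 55}}

```text
time: 25.35
position: [517.0, -366.7, 242.6]
eef_rot: [-0.0, 0.69, 0.724, -0.0]
ft_force: [0.1, 0.2, 0.3]
finger_gap: 55.0
gripper_force: 0.0
```

Call:
{"fn": "arm_command", "kwargs": {"targets": [0,0,-10,0,0,0,-35,0,0,0,-65,0,0,0,-95,0,-15,0,-100,0]}}

```text
time: 25.77
position: [518.9, -380.8, 349.3]
eef_rot: [0.004, 0.689, 0.725, 0.001]
ft_force: [1.1, -0.4, -0.1]
finger_gap: 55.3
gripper_force: 0.0
```

Call:
{"fn": "arm_command", "kwargs": {"targets": [0,0,0,0,0,0,0,0,0,0,0,0]}}

```text
time: 26.02
position: [517.1, -381.1, 341.7]
eef_rot: [-0.001, 0.69, 0.724, 0.0]
ft_force: [-0.5, 1.0, -0.7]
finger_gap: 55.3
gripper_force: 0.0
```

Run:
```python
from h import *
p,r=pose(); print(p,robot.get_state()["finger_gap"])
pic=robot.get_image("wrist")
for q in ("flat_driver","nut_driver","cross_driver"): find(q,pic,1)
im=pic["image"].astype(int); y=(im[...,0]>100)&(im[...,1]>80)&(im[...,2]<60); y[:,400:]=0; y[300:]=0; yy,xx=np.where(y); print("yellow px",xx.min(),xx.max(),yy.min(),yy.max())
a=robot.get_image("top"); 
for q in ("flat_driver","cross_driver","lid_edge","soap","tumbler"): find(q,a,1)
```

```text
[ 517.10687406 -381.05112709  341.74389071] 55.334832325357674
flat_driver 0.78 [ 518.9 -366.1  108.9]
nut_driver 0.82 [ 514.7 -324.3  112.1]
cross_driver 0.95 [ 507.9 -285.1  109.4]
yellow px 298 338 212 229
flat_driver 0.68 [ 519.  -364.6   98.4]
cross_driver 0.65 [ 504.1 -271.9   95.8]
lid_edge 0.68 [571.7 188.7  75.7]
soap 0.64 [ 717.6 -119.8  111.7]
tumbler 0.76 [ 695.2 -281.7   51. ]
```

All positions match the start, and the driver stands upright at its original height.

```bash
python3 -c "
from workcell import robot; print(robot.finish_job())"
```

```text
the job is handed in; nothing more can be done
None
```

I closed the lid, pressed the stud in (peak about 16 N) and turned it home and flush by parallax check, put the yellow screwdriver back in its own hole, and handed the job in at about 26 s; no verdict came back.

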